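# Close up the yogurt maker

## Task

Get the yogurt maker ready to start: one of its three jars still has a loose lid standing proud of the others. Screw that lid down clockwise until it is fully home, then take the clear cover by its handle and lower it gently until it is completely closed, without letting it drop. Leave the other jars' lids tight and do not push the other things on the counter about.

Things in the scene. Friction and masses are not known exactly. Their poses are not given: they have to be found in the camera images.
- maker: The yogurt maker, a white appliance fixed on the counter, 340 mm wide (its y), 75 mm high to its aluminium deck. Origin: centre of its underside; x points to its rear (hinge side); its front, with a sloping control panel lower than 60 mm, faces the robot. Three square jars stand in a row of wells at x = 0, y = -100, 0 and +100 mm; square in square, they cannot move or turn.
- loose_jar: The jar with the loose lid, in any of the three wells: white glass, 70 mm square, origin under its centre, 12 mm above the counter. Its square shoulder ends 90 mm above the counter, wider than the lid, and slopes up to a 53 mm neck: keep fingertips above 95 mm. The neighbouring jars' lids are 100 mm away, centre to centre. The maker's open cover stands 100 mm behind the jar's centre.
- loose_lid_top (a point): Centre of the top of the loose lid: a plain round metal screw lid, 60 mm in diameter, 18 mm high, ribbed rim, to be gripped across its diameter from above. z is up along the screw axis; x and y turn with the lid: a rib pressed into its top points along x, and on a lid that is home it points at the maker's hinge. The top is 117 mm above the counter when home and rises 2.39 mm per rad unscrewed.
- loose_lid (a joint): Turn of the loose lid in rad: 0 = fully home against its stop, growing as it is unscrewed (anticlockwise from above). It starts 1.9 to 2.9 rad loose. It is captive (ends at 3.4 rad) and stays where it is left; turning takes about 0.1 N m, so it needs a grip and two or three turns with regrasps.
- tight1_lid (a joint): Turn of the second jar's lid, same kind of lid, in rad; it starts screwed home at 0.
- tight2_lid (a joint): Turn of the third jar's lid, same kind of lid, in rad; it starts screwed home at 0.
- cover (a joint): Opening angle of the clear hinged cover in rad: 0 = closed on the deck; it starts open at 1.42 to 1.58 (stop at 1.65). About 350 g on a slightly stiff hinge: it stays where it is left above about 1 rad, but below 0.7 to 0.9 rad it falls shut by its own weight unless held. A clear plastic hood 170 mm deep (hinge to front), 330 mm wide, 62 mm high.
- cover_handle (a point): Middle of the cover's handle: a round white bar 12 mm thick, 100 mm long, parallel to the hinge (maker's y), held by an arm at each end 40 mm off the cover's front wall. In the cover's own axes (the maker's when closed) it is 210 mm in front of (-x) and 42 mm above the hinge. Cover open: the bar is its topmost part, about 285 mm above the counter; closed: in front, 117 mm up.
- cover_hinge (a point): Middle of the cover's hinge axis, 100 mm behind the maker's centre and 75 mm above the counter; the axis runs along its y.
- food_box: Bystander: rectangular glass food container with a bamboo lid, 115 x 175 x 65 mm, origin under its centre.
- mason_1: Bystander: round glass jar with metal lid, 76 mm wide, 88 mm high, origin under its centre.
- mason_2: Bystander: a second jar like mason_1.
- spatula: Bystander: spatula 260 mm long lying on the counter.
- mug: Bystander: white mug 80 mm wide, 90 mm high, origin under its centre.

How it is judged:
By the outcome, as a careful person would: the job done as asked, in the order asked, and still so for the second after the job is handed in, with the robot touching nothing.
It also fails if it takes over 61 s, if anything falls off the work surface, if the arm or the gripper's body presses on something with over 40 N, if the wrist force passes 120 N, or if a joint passes its speed limit or range.

## Robot

A 6-joint arm with a two-finger parallel gripper is mounted at the origin on the work surface. World frame = base frame: x ahead of the robot, y to its left, z up, the work surface at z = 0. Lengths are in mm, angles in rad, forces in N, time in s.
With the tool pointing down it reaches from about 300 to 850 mm from the base axis. Payload 5.4 kg.
Tool frame: the origin (TCP) lies on the mounting face of the last link; the fingertips stand 173 mm ahead of it and the grasp point (between the pads) lies 155 mm ahead of it; z points along the fingers, y is the line along which they close (so a half turn about z gives the same grasp; the last joint's range is limited). The gripper opens to 85 mm and grips with 20 to 120 N. Pads are 22 mm wide; open, the fingers measure 114 mm over their backs; the gripper's body (76 mm by 85 mm) begins 54 mm behind the grasp point. The pads swing forward as they close: fully open they stand 13 mm farther back than shut.
Start: joints at [-1.439, 0.158, 1.597, -0, 1.386, -0.21], TCP at [192.707, -541.73, 404.699] pointing down, gripper open.
Joint ranges: [-2.91, 2.91], [-0.94, 2.29], [0.18, 2.7], [-1.29, 4.43], [0.17, 2.64], [-3, 3]. Speed limits (rad/s): [2.57, 2.57, 3.14, 3.14, 3.14, 3.14].

## Interface

Orientations are given as a 3x3 rotation matrix whose columns are the frame's x, y, z axes.
In Python, from bench import get_obs, snapshot, finish_job, silhouettes gives the robot as it stands.
- The arm moves only by the tool arm_command, never from a script. Its argument "motion" is a list of rows, each an object of numbers: "tx", "ty", "tz": the shift along the world's x, y, z in cm; "ax", "ay", "az": the turn, a rotation vector about the world's x, y, z in degrees; "gripper": the opening, from 0 (shut) to 1 (fully open). A call has 1 to 10 rows; each row is the pose to reach, as a shift and turn from the pose commanded when the call began; what a row does not reach only later rows make up. A row lasts 1/8 s, in which the tool goes at most 62.5 mm and 10.7 degrees, less where a joint would pass 70% of its speed; a pose out of reach is approached as far as the arm can. A call with a gripper value outside its range is refused whole. The fingers move at their own pace and stop on an object; the grip force is fixed at half the most. Time passes only in rows, so rows that repeat a pose let the fingers close. It gives the time, the measured TCP pose, the force, the opening and the grip force at its end, in the units of the state.
- get_obs(): the state, without advancing time (a new reading comes with each control period).
- snapshot(name): name is "side" or "top" or "wrist"; returns a dict with "frame" (384x512x3 uint8, red, green, blue), "z_map" (384x512 float32, mm along the optical axis (not along the pixel's ray), 0 where there is no reading), "camera_matrix" (3x3 intrinsics, pixels), "rvec" (rotation vector, rad) and "tvec" (3), from world to camera coordinates, as OpenCV has them; the wrist camera has in their place "tool_from_camera" (4x4, takes a point from camera to tool coordinates, whose origin is the TCP and whose axes are the flange's). Camera axes: x right, y down, z forward; pixel columns grow to the right and rows downward; lengths in mm; the calibration is good to about 2 mm. A picture is of the moment at which its call begins: read the wrist's pose just before it.
- finish_job(): hands the job in; it is judged then, once.
Trained networks look in a picture, given as the dict that the camera call returned (one of the last four; its "shot" number tells which), for a name from the list of things; names that differ only in an ending like _2 or _b are one class to them, and where a whole thing is asked for, a point or a joint stands for the part that bears it (a point fixed in the world has none). Each returns a list of dicts, best first, with "score" (0 to 1); they miss things now and then, are a little off and sometimes report something else, mostly with a low value. They report only what shows in the picture. A call takes as long as a camera call.
- silhouettes(picture, target): "region" (384x512 bool, what is visible of it) and "pixel" ([column, row] in pixels, amid what is visible of it).
The state is a dict: "time": time; "joints": joint angles; "qd": joint speeds; "joint_efforts": joint torques, N m; "tool_pos": TCP position; "tool_rot": TCP orientation; "contact_force": force on the tool from outside, world axes, zero at the start; "ft_torque": the same for the moment, N m; "width": opening from 0.0 (shut) to 1.0 (fully open); "gripper_force": force on a finger pad.
Only numpy, scipy, OpenCV 4.12 (cv2) and the standard library are available. Lean on these libraries where they do the work, as an engineer would, in place of code of your own. Each camera call takes 0.05 s, during which the arm holds its last target. There are 200 camera calls.

## Working session

There is one attempt and no reset: what is moved stays moved. The work goes in short steps, Python scripts to look and compute and a tool call to move; the robot and the scene stay as the last step left them, time stands still between calls to the robot, and variables do not carry over. Pictures are saved under pics/ and viewed, at most 10 in all, crops included, and the job is handed in when it is done.

Besides the shell and the picture viewer there is one more tool, called after ">>>" by a JSON object that holds its "op" and its "data", one argument or row to a line. arm_command: Moves the arm, as the interface text tells. Its arguments: {"type":"object","properties":{"motion":{"type":"array","items":{"type":"object","properties":{"tx":{"type":"number"},"ty":{"type":"number"},"tz":{"type":"number"},"ax":{"type":"number"},"ay":{"type":"number"},"az":{"type":"number"},"gripper":{"type":"number"}}}}},"required":["motion"]}

```bash
mkdir -p pics
cat > h.py <<'E'
import numpy as np, cv2
from bench import get_obs, snapshot, finish_job, silhouettes
def ext(p,o=None):
    """camera->world 4x4"""
    T=np.eye(4)
    if 'rvec' in p:
        R=cv2.Rodrigues(np.array(p['rvec'],float))[0]; T[:3,:3]=R.T; T[:3,3]=-R.T@np.array(p['tvec'],float).ravel()
        return T
    T[:3,:3]=np.array(o['tool_rot']); T[:3,3]=o['tool_pos']
    return T@np.array(p['tool_from_camera'])
def cloud(p,T):
    z=p['z_map'].astype(float);K=np.array(p['camera_matrix'])
    v,u=np.mgrid[:z.shape[0],:z.shape[1]]
    P=np.stack([(u-K[0,2])/K[0,0]*z,(v-K[1,2])/K[1,1]*z,z],-1)
    W=P@T[:3,:3].T+T[:3,3]; W[z<=0]=np.nan
    return W
def save(n,p): cv2.imwrite('pics/'+n+'.png',p['frame'][:,:,::-1])
E
python3 - <<'E'
from h import *
a={}
for n in ('side','top'):
    p=snapshot(n); T=ext(p); W=cloud(p,T); a[n]=p['frame']
    print(n,T[:3,3].round())
    for t in ('maker','loose_lid_top','cover_handle','food_box','mason_1','mug','spatula'):
        for s in silhouettes(p,t)[:3]:
            print(t,round(s['score'],2),np.round(s['pixel']),s['region'].sum(),np.nanmedian(W[s['region']],0).round(),np.nanpercentile(W[s['region']],[2,98],axis=0).round().tolist())
cv2.imwrite('pics/a.png',cv2.resize(np.vstack([a['side'],a['top']])[:,:,::-1],(400,600)))
for n in a: cv2.imwrite(f'pics/{n}.png',a[n][:,:,::-1])
E
```

```text
side [ -541. -1057.   959.]
maker 0.89 [243. 183.] 5454 [606.  37.  78.] [[425.0, -141.0, 23.0], [715.0, 225.0, 248.0]]
loose_lid_top 0.61 [211. 176.] 173 [508. 122. 121.] [[483.0, 98.0, 1.0], [674.0, 334.0, 127.0]]
cover_handle 0.75 [245. 165.] 2534 [670. 102. 123.] [[584.0, -96.0, 78.0], [720.0, 228.0, 251.0]]
food_box 0.71 [177. 188.] 647 [429. 241.  44.] [[267.0, -13.0, 2.0], [539.0, 312.0, 250.0]]
mason_1 0.68 [281. 218.] 202 [ 531. -206.   85.] [[520.0, -231.0, 15.0], [577.0, -177.0, 93.0]]
spatula 0.61 [323. 286.] 664 [ 434. -477.    6.] [[256.0, -521.0, 0.0], [508.0, -431.0, 24.0]]
top [ 214.   15. 1696.]
maker 0.93 [241. 170.] 6590 [600.  44.  77.] [[430.0, -126.0, 25.0], [697.0, 209.0, 270.0]]
loose_lid_top 0.81 [220. 192.] 209 [515. 127. 123.] [[489.0, 102.0, 115.0], [543.0, 155.0, 131.0]]
cover_handle 0.84 [234. 147.] 2305 [647.  59. 247.] [[590.0, -96.0, 74.0], [703.0, 213.0, 294.0]]
food_box 0.56 [175. 209.] 1382 [454. 289.  65.] [[374.0, 234.0, 56.0], [537.0, 341.0, 73.0]]
mason_1 0.83 [307. 187.] 405 [ 552. -206.   86.] [[521.0, -251.0, -2.0], [609.0, -174.0, 96.0]]
mason_1 0.61 [308. 149.] 371 [ 693. -193.   86.] [[667.0, -227.0, 22.0], [734.0, -161.0, 96.0]]
mason_1 0.56 [236. 147.] 2276 [647.  60. 247.] [[590.0, -97.0, 74.0], [703.0, 213.0, 294.0]]
mug 0.78 [124. 214.] 534 [435. 482.  36.] [[391.0, 433.0, -2.0], [485.0, 509.0, 92.0]]
spatula 0.82 [380. 219.] 626 [ 444. -476.    5.] [[273.0, -515.0, -6.0], [509.0, -426.0, 24.0]]
```

View pics/side.png

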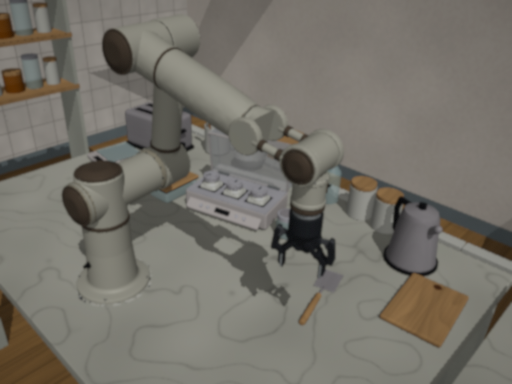

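View pics/top.png

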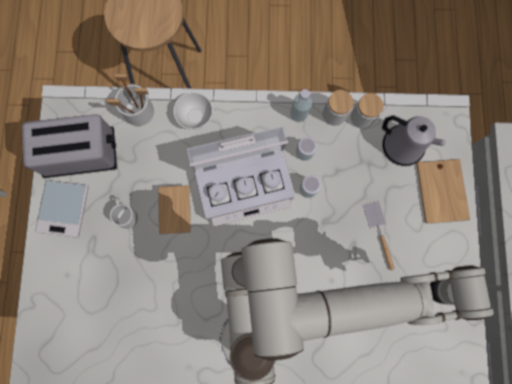

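The side view shows the maker at about (240,195) with its cover open. In the top view the lids are at (219,193), (246,186) and (272,180), and the handle is at (237,143). The left lid, at world (515,127), reads highest. Next I'll work out the wrist geometry.

Run:
```python
from h import *
np.set_printoptions(suppress=True,precision=3)
o=get_obs(); print(o['tool_rot'],o['time'],o['width'],o['tool_pos'])
p=snapshot('wrist'); print(np.array(p['tool_from_camera']),p['camera_matrix'])
p=snapshot('top');T=ext(p);W=cloud(p,T)
for (u,v) in [(219,193),(246,186),(272,180)]:
    w=W[v-4:v+5,u-4:u+5].reshape(-1,3); w=w[w[:,2]>108]; print(np.median(w,0),len(w))
```

```text
[[ 0.942  0.335 -0.   ]
 [ 0.335 -0.942 -0.   ]
 [-0.     0.    -1.   ]] 0.8 0.997637541689657 [ 192.69  -541.738  404.697]
[[ 0.    -0.958 -0.288 73.204]
 [ 1.     0.001 -0.001 -1.511]
 [ 0.001 -0.288  0.958 29.608]
 [ 0.     0.     0.     1.   ]] [[303.604   0.    250.127]
 [  0.    303.604 190.873]
 [  0.      0.      1.   ]]
[510.63  122.701 123.263] 81
[539.216  27.585 118.155] 79
[562.945 -64.952 117.876] 81
```

>>> {"op": "arm_command", "data": {
  "motion": [
    {"tx": 2, "ty": 5, "tz": 3, "az": 10},
    {"tx": 5, "ty": 10, "tz": 5, "az": 20},
    {"tx": 8, "ty": 15, "tz": 6.5, "az": 30},
    {"tx": 10, "ty": 20, "tz": 6.5, "az": 40},
    {"tx": 12.5, "ty": 25, "tz": 6.5, "az": 50},
    {"tx": 15, "ty": 30, "tz": 6.5, "az": 60},
    {"tx": 17.5, "ty": 35, "tz": 6.5, "az": 70},
    {"tx": 20, "ty": 40, "tz": 6.5, "az": 80},
    {"tx": 20, "ty": 42, "tz": 6.5, "az": 90},
    {"tx": 20, "ty": 42, "tz": 6.5, "az": 90}
  ]
}}

```text
invalid input
```

>>> {"op": "arm_command", "data": {
  "motion": [
    {"tx": 2, "ty": 4, "az": 10},
    {"tx": 4, "ty": 8, "az": 20},
    {"tx": 6, "ty": 12, "az": 30},
    {"tx": 7.5, "ty": 16, "az": 40},
    {"tx": 7.5, "ty": 19, "az": 50},
    {"tx": 7.5, "ty": 19, "az": 60},
    {"tx": 7.5, "ty": 19, "az": 70},
    {"tx": 7.5, "ty": 19, "az": 80},
    {"tx": 7.5, "ty": 19, "az": 85},
    {"tx": 7.5, "ty": 19, "az": 85}
  ]
}}

```text
invalid input
```

```bash
cat > lids.py <<'E'
from h import *
np.set_printoptions(suppress=True,precision=2)
o=get_obs(); print(o['time'],o['joints'],o['tool_pos'],np.degrees(np.arctan2(o['tool_rot'][1][0],o['tool_rot'][0][0])))
p=snapshot('wrist'); T=ext(p,o); W=cloud(p,T)
import sys
cv2.imwrite('pics/%s.png'%sys.argv[1],cv2.resize(p['frame'],(768,576))[:,:,::-1])
for c in [(511,123),(537,29),(563,-65)]:
    m=(np.hypot(W[...,0]-c[0],W[...,1]-c[1])<40)&(W[...,2]>111)&(W[...,2]<130)
    m=m.astype(np.uint8)
    n,l,st,ce=cv2.connectedComponentsWithStats(m)
    if n<2: continue
    k=1+st[1:,4].argmax(); mm=l==k
    z=np.median(W[mm][:,2]); top=mm&(abs(W[...,2]-z)<4)
    cn=max(cv2.findContours(top.astype(np.uint8),0,1)[0],key=len)
    (cx,cy),ax,_=cv2.fitEllipse(cn)
    K=np.array(p['camera_matrix']); r=T[:3,:3]@[(cx-K[0,2])/K[0,0],(cy-K[1,2])/K[1,1],1]
    print('lid z',z,'ellipse px',(round(cx),round(cy)),'ctr',T[:3,3]+r*(z-T[2,3])/r[2],'mean',np.median(W[top],0),top.sum())
for t in ('loose_lid_top','cover_handle'):
    for s in silhouettes(p,t)[:3]:
        w=W[s['region']];print(t,round(s['score'],2),np.round(s['pixel']),s['region'].sum(),np.nanmedian(w,0))
m=(W[...,2]>262)&(W[...,0]>560)
if m.sum()>20:
    w=W[m]; i=np.argsort(w[:,1]); print('high',len(w),w.min(0),w.max(0),w.mean(0),w[i[:15]].mean(0),w[i[-15:]].mean(0))
E
python3 lids.py w1
```

```text
0.9 [-1.44  0.16  1.6  -0.    1.39 -0.21] [ 192.68 -541.74  404.72] 19.580367173319324
```

View pics/w1.png

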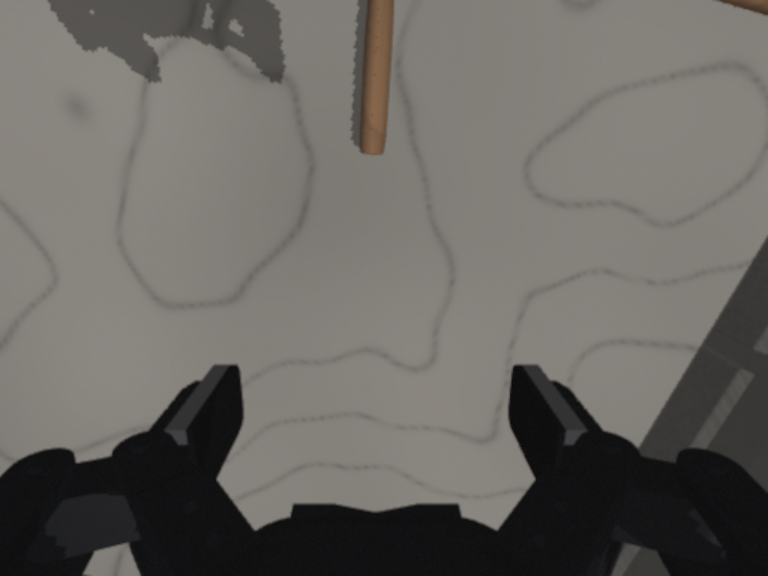

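The arm didn't move because the rows were refused, probably for missing fields. The picture only shows the counter with the spatula handle at (375,80). I'll resend with every field given.

>>> {"op": "arm_command", "data": {
  "motion": [
    {"tx": 2, "ty": 5, "tz": 3, "ax": 0, "ay": 0, "az": 10, "gripper": 1},
    {"tx": 5, "ty": 10, "tz": 5, "ax": 0, "ay": 0, "az": 20, "gripper": 1},
    {"tx": 8, "ty": 15, "tz": 6.5, "ax": 0, "ay": 0, "az": 30, "gripper": 1},
    {"tx": 10, "ty": 20, "tz": 6.5, "ax": 0, "ay": 0, "az": 40, "gripper": 1},
    {"tx": 12.5, "ty": 25, "tz": 6.5, "ax": 0, "ay": 0, "az": 50, "gripper": 1},
    {"tx": 15, "ty": 30, "tz": 6.5, "ax": 0, "ay": 0, "az": 60, "gripper": 1},
    {"tx": 17.5, "ty": 35, "tz": 6.5, "ax": 0, "ay": 0, "az": 70, "gripper": 1},
    {"tx": 20, "ty": 40, "tz": 6.5, "ax": 0, "ay": 0, "az": 80, "gripper": 1},
    {"tx": 20, "ty": 42, "tz": 6.5, "ax": 0, "ay": 0, "az": 90, "gripper": 1},
    {"tx": 20, "ty": 42, "tz": 6.5, "ax": 0, "ay": 0, "az": 90, "gripper": 1}
  ]
}}

```text
time: 2.3
tool_pos: [392.8, -120.6, 469.8]
tool_rot: [[-0.337, 0.942, 0.0], [0.942, 0.337, -0.0], [-0.001, 0.0, -1.0]]
contact_force: [0.6, -0.6, 0.1]
width: 0.999
gripper_force: 0.0
```

>>> {"op": "arm_command", "data": {
  "motion": [
    {"tx": 2, "ty": 4, "tz": 0, "ax": 0, "ay": 0, "az": 10, "gripper": 1},
    {"tx": 4, "ty": 8, "tz": 0, "ax": 0, "ay": 0, "az": 20, "gripper": 1},
    {"tx": 6, "ty": 12, "tz": 0, "ax": 0, "ay": 0, "az": 30, "gripper": 1},
    {"tx": 7.5, "ty": 16, "tz": 0, "ax": 0, "ay": 0, "az": 40, "gripper": 1},
    {"tx": 7.5, "ty": 19, "tz": 0, "ax": 0, "ay": 0, "az": 50, "gripper": 1},
    {"tx": 7.5, "ty": 19, "tz": 0, "ax": 0, "ay": 0, "az": 60, "gripper": 1},
    {"tx": 7.5, "ty": 19, "tz": 0, "ax": 0, "ay": 0, "az": 70, "gripper": 1},
    {"tx": 7.5, "ty": 19, "tz": 0, "ax": 0, "ay": 0, "az": 80, "gripper": 1},
    {"tx": 7.5, "ty": 19, "tz": 0, "ax": 0, "ay": 0, "az": 85, "gripper": 1},
    {"tx": 7.5, "ty": 19, "tz": 0, "ax": 0, "ay": 0, "az": 85, "gripper": 1}
  ]
}}

```text
time: 3.55
tool_pos: [468.0, 67.2, 469.7]
tool_rot: [[-0.969, -0.247, 0.0], [-0.247, 0.969, -0.0], [-0.0, -0.0, -1.0]]
contact_force: [-0.5, -0.1, 0.3]
width: 1.001
gripper_force: 0.0
```

```bash
python3 lids.py w2
```

```text
3.55 [-0.11 -0.15  1.78 -0.    1.51 -1.93] [468.03  67.17 469.65] -165.7003976602209
lid z 124.21792442295094 ellipse px (294, 223) ctr [511.97 130.9  124.22] mean [511.91 130.92 124.29] 2083
lid z 118.5670450712285 ellipse px (206, 222) ctr [538.07  35.21 118.57] mean [538.04  35.2  118.59] 2000
lid z 118.44976399853192 ellipse px (120, 223) ctr [564.35 -60.3  118.45] mean [564.27 -60.14 118.49] 2022
loose_lid_top 0.69 [292. 222.] 2224 [510.63 130.08 124.22]
cover_handle 0.81 [246. 312.] 12228 [660.45 109.55  85.52]
cover_handle 0.52 [294. 220.] 2240 [510.48 129.53 124.21]
```

View pics/w2.png

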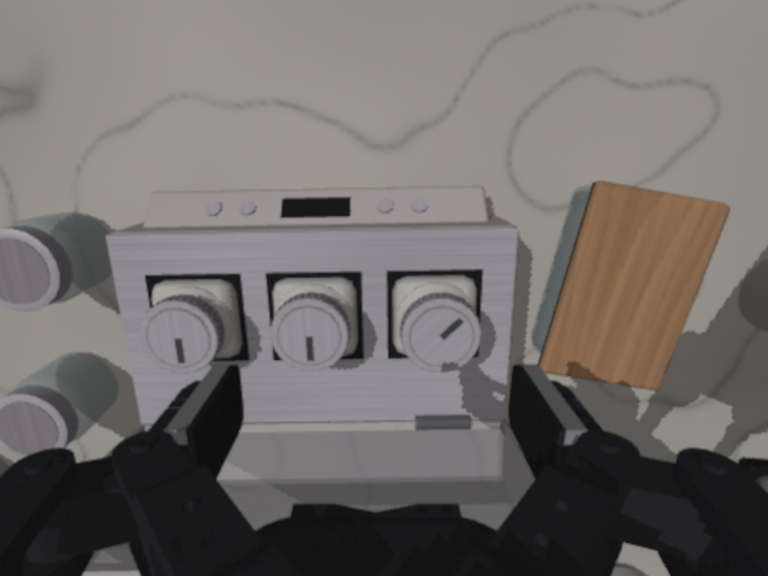

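The right lid in this picture (440,332) is the loose one: its rib is turned about 130° from the others and its top is 5.7 mm higher, so roughly 2.3–2.4 rad. I'll move above it with the wrist wound back, so one grip can make the whole turn.

>>> {"op": "arm_command", "data": {
  "motion": [
    {"tx": 2, "ty": 3, "tz": 0, "ax": 0, "ay": 0, "az": 10, "gripper": 1},
    {"tx": 4.4, "ty": 6.4, "tz": 0, "ax": 0, "ay": 0, "az": 20, "gripper": 1},
    {"tx": 4.4, "ty": 6.4, "tz": -3, "ax": 0, "ay": 0, "az": 30, "gripper": 1},
    {"tx": 4.4, "ty": 6.4, "tz": -6, "ax": 0, "ay": 0, "az": 40, "gripper": 1},
    {"tx": 4.4, "ty": 6.4, "tz": -8, "ax": 0, "ay": 0, "az": 50, "gripper": 1},
    {"tx": 4.4, "ty": 6.4, "tz": -8, "ax": 0, "ay": 0, "az": 56, "gripper": 1},
    {"tx": 4.4, "ty": 6.4, "tz": -8, "ax": 0, "ay": 0, "az": 56, "gripper": 1}
  ]
}}

```text
time: 4.58
tool_pos: [511.8, 132.1, 389.5]
tool_rot: [[-0.335, -0.942, -0.0], [-0.942, 0.335, -0.0], [0.0, 0.0, -1.0]]
contact_force: [1.3, 0.0, 0.6]
width: 1.0
gripper_force: 0.0
```

```bash
python3 lids.py w3
```

```text
4.575 [ 0.02  0.05  1.74 -0.    1.35 -2.78] [511.79 132.08 389.49] -109.5708917458964
lid z 124.31299891245219 ellipse px (246, 190) ctr [513.15 129.48 124.31] mean [513.17 129.46 124.35] 4052
lid z 118.67786685035622 ellipse px (170, 84) ctr [539.29  34.01 118.68] mean [539.26  34.07 118.69] 5203
lid z 117.30829979348883 ellipse px (85, 4) ctr [574.19 -35.21 117.31] mean [574.05 -34.67 117.6 ] 362
loose_lid_top 0.78 [246. 189.] 4198 [512.84 128.54 124.32]
cover_handle 0.85 [ 65. 223.] 28602 [666.9  105.64  88.38]
high 6157 [560.    96.95 262.01] [582.62 128.41 304.77] [567.67 108.34 286.79] [572.5   97.08 282.35] [562.19 126.84 284.34]
```

View pics/w3.png

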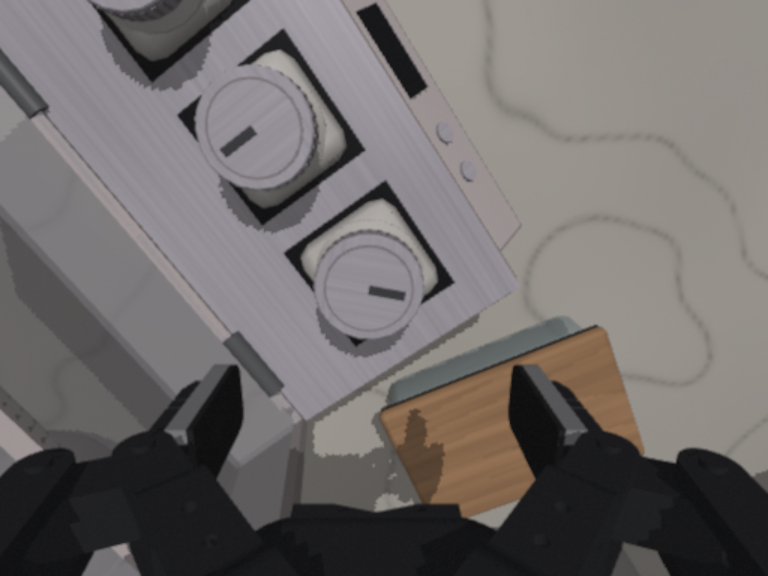

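The rib offset is about 133° and the centre about (512.6, 130.2). Descending and gripping.

>>> {"op": "arm_command", "data": {
  "motion": [
    {"tx": 0.1, "ty": -0.2, "tz": -4, "ax": 0, "ay": 0, "az": 0, "gripper": 1},
    {"tx": 0.1, "ty": -0.2, "tz": -8, "ax": 0, "ay": 0, "az": 0, "gripper": 1},
    {"tx": 0.1, "ty": -0.2, "tz": -10, "ax": 0, "ay": 0, "az": 0, "gripper": 1},
    {"tx": 0.1, "ty": -0.2, "tz": -11.3, "ax": 0, "ay": 0, "az": 0, "gripper": 1},
    {"tx": 0.1, "ty": -0.2, "tz": -11.3, "ax": 0, "ay": 0, "az": 0, "gripper": 0},
    {"tx": 0.1, "ty": -0.2, "tz": -11.3, "ax": 0, "ay": 0, "az": 0, "gripper": 0},
    {"tx": 0.1, "ty": -0.2, "tz": -11.3, "ax": 0, "ay": 0, "az": 0, "gripper": 0},
    {"tx": 0.1, "ty": -0.2, "tz": -11.3, "ax": 0, "ay": 0, "az": 0, "gripper": 0},
    {"tx": 0.1, "ty": -0.2, "tz": -11.3, "ax": 0, "ay": 0, "az": 0, "gripper": 0}
  ]
}}

```text
time: 5.85
tool_pos: [514.0, 129.9, 278.6]
tool_rot: [[-0.333, -0.943, 0.005], [-0.943, 0.333, -0.001], [-0.001, -0.005, -1.0]]
contact_force: [3.9, -4.4, 3.6]
width: 0.668
gripper_force: 64.5
```

>>> {"op": "arm_command", "data": {
  "motion": [
    {"tx": 0, "ty": 0, "tz": -0.03, "ax": 0, "ay": 0, "az": -8, "gripper": 0},
    {"tx": 0, "ty": 0, "tz": -0.07, "ax": 0, "ay": 0, "az": -16, "gripper": 0},
    {"tx": 0, "ty": 0, "tz": -0.1, "ax": 0, "ay": 0, "az": -24, "gripper": 0},
    {"tx": 0, "ty": 0, "tz": -0.13, "ax": 0, "ay": 0, "az": -32, "gripper": 0},
    {"tx": 0, "ty": 0, "tz": -0.17, "ax": 0, "ay": 0, "az": -40, "gripper": 0},
    {"tx": 0, "ty": 0, "tz": -0.2, "ax": 0, "ay": 0, "az": -48, "gripper": 0},
    {"tx": 0, "ty": 0, "tz": -0.23, "ax": 0, "ay": 0, "az": -56, "gripper": 0},
    {"tx": 0, "ty": 0, "tz": -0.27, "ax": 0, "ay": 0, "az": -64, "gripper": 0},
    {"tx": 0, "ty": 0, "tz": -0.3, "ax": 0, "ay": 0, "az": -72, "gripper": 0},
    {"tx": 0, "ty": 0, "tz": -0.33, "ax": 0, "ay": 0, "az": -80, "gripper": 0}
  ]
}}

```text
time: 7.1
tool_pos: [514.0, 130.0, 275.3]
tool_rot: [[-0.986, 0.168, 0.005], [0.168, 0.986, -0.001], [-0.005, 0.0, -1.0]]
contact_force: [4.1, -2.9, 3.9]
width: 0.67
gripper_force: 64.6
```

```bash
python3 lids.py w4; python3 -c "
from h import *
o=get_obs();print(o['contact_force'],o['ft_torque'],o['joint_efforts'])"
```

```text
7.1 [ 0.02  0.18  1.84 -0.    1.11 -1.38] [513.98 129.99 275.29] 170.33116569164335
lid z 120.87302668794996 ellipse px (249, 259) ctr [510.66 131.48 120.87] mean [510.42 131.65 120.89] 11946
lid z 117.97913050719217 ellipse px (43, 301) ctr [518.38  26.94 117.98] mean [517.39  26.19 118.1 ] 1451
loose_lid_top 0.97 [250. 256.] 12192 [509.13 132.39 120.82]
cover_handle 0.7 [383. 367.] 1308 [629.15 202.7   82.91]
[ 4.02846657 -3.259071    3.7493249 ] [-0.62566503 -0.63776276 -0.09696552] [  2.28433751 -34.17264104 -25.54398      0.88088376   1.1305692
   0.08437082]
```

View pics/w4.png

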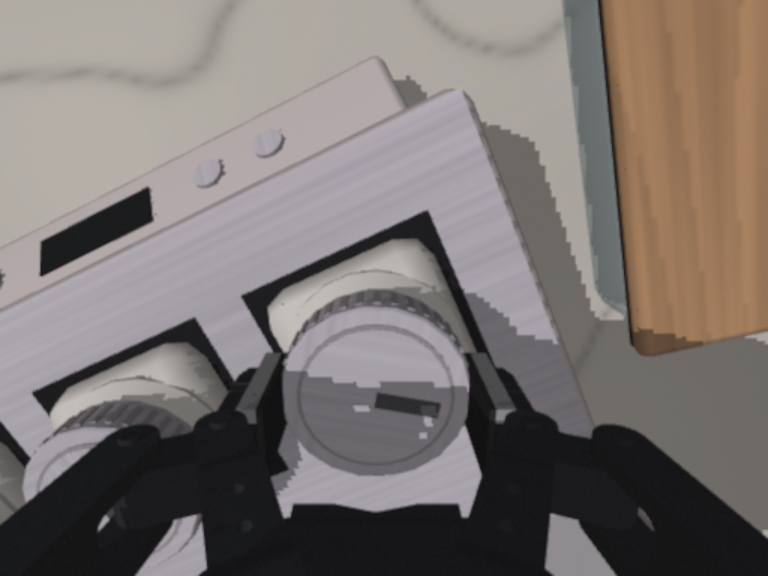

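The lid is turning with the gripper and has dropped 3.4 mm. About 53° remain.

>>> {"op": "arm_command", "data": {
  "motion": [
    {"tx": 0, "ty": 0, "tz": -0.03, "ax": 0, "ay": 0, "az": -8, "gripper": 0},
    {"tx": 0, "ty": 0, "tz": -0.07, "ax": 0, "ay": 0, "az": -16, "gripper": 0},
    {"tx": 0, "ty": 0, "tz": -0.1, "ax": 0, "ay": 0, "az": -24, "gripper": 0},
    {"tx": 0, "ty": 0, "tz": -0.13, "ax": 0, "ay": 0, "az": -32, "gripper": 0},
    {"tx": 0, "ty": 0, "tz": -0.17, "ax": 0, "ay": 0, "az": -40, "gripper": 0},
    {"tx": 0, "ty": 0, "tz": -0.19, "ax": 0, "ay": 0, "az": -46, "gripper": 0},
    {"tx": 0, "ty": 0, "tz": -0.21, "ax": 0, "ay": 0, "az": -50, "gripper": 0},
    {"tx": 0, "ty": 0, "tz": -0.21, "ax": 0, "ay": 0, "az": -50, "gripper": 0}
  ]
}}

```text
time: 8.25
tool_pos: [514.0, 130.0, 273.2]
tool_rot: [[-0.509, 0.861, 0.005], [0.861, 0.509, -0.0], [-0.003, 0.004, -1.0]]
contact_force: [3.1, -2.8, 2.8]
width: 0.672
gripper_force: 64.6
```

```bash
python3 -c "
from h import *
o=get_obs();print(o['contact_force'],o['ft_torque'],o['joints'],np.degrees(np.arctan2(o['tool_rot'][1][0],o['tool_rot'][0][0])))"
```

```text
[ 3.09130608 -2.75916068  2.82959252] [-0.47308285 -0.59937211 -0.06248329] [ 1.97914337e-02  1.85367263e-01  1.84254312e+00 -6.45463430e-04
  1.10859745e+00 -5.13807147e-01] 120.58899697660125
```

Not at the stop yet. Continuing slowly.

>>> {"op": "arm_command", "data": {
  "motion": [
    {"tx": 0, "ty": 0, "tz": -0.01, "ax": 0, "ay": 0, "az": -3, "gripper": 0},
    {"tx": 0, "ty": 0, "tz": -0.02, "ax": 0, "ay": 0, "az": -6, "gripper": 0},
    {"tx": 0, "ty": 0, "tz": -0.02, "ax": 0, "ay": 0, "az": -6, "gripper": 0}
  ]
}}

```text
time: 8.62
tool_pos: [514.0, 130.1, 273.0]
tool_rot: [[-0.418, 0.908, 0.005], [0.908, 0.418, -0.001], [-0.003, 0.004, -1.0]]
contact_force: [4.8, -2.5, 3.1]
width: 0.671
gripper_force: 64.6
```

```bash
python3 -c "
from h import *
o=get_obs();print(o['contact_force'],o['ft_torque'],o['joints'][5],np.degrees(np.arctan2(o['tool_rot'][1][0],o['tool_rot'][0][0])))"
```

```text
[ 4.80642403 -2.47684542  3.13505533] [-0.50859088 -0.63028125  0.55064568] -0.4105900809317137 114.70218082357395
```

>>> {"op": "arm_command", "data": {
  "motion": [
    {"tx": 0, "ty": 0, "tz": 0, "ax": 0, "ay": 0, "az": -2, "gripper": 0},
    {"tx": 0, "ty": 0, "tz": 0, "ax": 0, "ay": 0, "az": -4, "gripper": 0},
    {"tx": 0, "ty": 0, "tz": 0, "ax": 0, "ay": 0, "az": -4, "gripper": 0}
  ]
}}

```text
time: 9.0
tool_pos: [513.9, 130.3, 272.9]
tool_rot: [[-0.358, 0.934, 0.005], [0.934, 0.358, -0.002], [-0.004, 0.004, -1.0]]
contact_force: [4.7, -2.9, 3.9]
width: 0.668
gripper_force: 64.4
```

```bash
python3 -c "
from h import *
o=get_obs();print(o['contact_force'],o['ft_torque'],o['joints'][5],np.degrees(np.arctan2(o['tool_rot'][1][0],o['tool_rot'][0][0])))"
```

```text
[ 4.69539504 -2.88180695  3.94166024] [-0.44997984 -0.70944213  1.94481419] -0.34396999134974393 110.94935949189758
```

Torque climbed to 1.9 N m with no further drop, so the lid is on its stop. Releasing and lifting clear.

>>> {"op": "arm_command", "data": {
  "motion": [
    {"tx": 0, "ty": 0, "tz": 0, "ax": 0, "ay": 0, "az": 0, "gripper": 1},
    {"tx": 0, "ty": 0, "tz": 0, "ax": 0, "ay": 0, "az": 0, "gripper": 1},
    {"tx": 0, "ty": 0, "tz": 0, "ax": 0, "ay": 0, "az": 0, "gripper": 1},
    {"tx": 0, "ty": 0, "tz": 2, "ax": 0, "ay": 0, "az": 0, "gripper": 1},
    {"tx": 0, "ty": 0, "tz": 6, "ax": 0, "ay": 0, "az": 0, "gripper": 1},
    {"tx": -1, "ty": 0, "tz": 12, "ax": 0, "ay": 0, "az": 0, "gripper": 1},
    {"tx": -2, "ty": -1, "tz": 18, "ax": 0, "ay": 0, "az": -5, "gripper": 1},
    {"tx": -2, "ty": -2, "tz": 24, "ax": 0, "ay": 0, "az": -5.5, "gripper": 1},
    {"tx": -2, "ty": -2, "tz": 24, "ax": 0, "ay": 0, "az": -5.5, "gripper": 1}
  ]
}}

```text
time: 10.12
tool_pos: [493.0, 109.9, 517.2]
tool_rot: [[-0.259, 0.966, 0.011], [0.966, 0.259, -0.0], [-0.003, 0.011, -1.0]]
contact_force: [-0.1, 0.4, -0.0]
width: 1.003
gripper_force: 0.0
```

```bash
cat >> lids.py <<'E'
# frame of the maker, bar search
c=np.array([538.7,34.6]);x=np.array([.965,.261]);y=np.array([-.261,.965])
X=(W[...,:2]-c)@x; Y=(W[...,:2]-c)@y; Z=W[...,2]
for P,nm in ((W,'wrist'),(None,'top'),(None,'side')):
    if P is None:
        q=snapshot(nm); P=cloud(q,ext(q))
    X=(P[...,:2]-c)@x; Y=(P[...,:2]-c)@y; Z=P[...,2]
    m=(Z>274)&(Z<310)&(abs(Y)<45)&(X>80)&(X<190)
    print(nm,'bar n',m.sum(),[np.percentile(v[m],[5,50,95]).round(1) for v in (X,Y,Z)] if m.any() else '')
    a=(abs(Y)<150)&(Z>95)&(Z<235)&(X>60)&(X<180)
    print('cover z',[(h,np.nanmedian(X[a&(abs(Z-h)<10)]).round(1),(a&(abs(Z-h)<10)).sum()) for h in (120,160,200,230)])
E
python3 lids.py w5
```

```text
10.125 [-0.02 -0.08  1.62  0.    1.59 -0.28] [493.01 109.87 517.16] 105.0358911648379
lid z 118.58761947373995 ellipse px (269, 148) ctr [514.08 132.97 118.59] mean [514.   133.04 118.6 ] 1862
lid z 118.52024197112596 ellipse px (268, 224) ctr [540.26  37.26 118.52] mean [540.27  37.45 118.56] 1512
lid z 118.35469954009204 ellipse px (267, 289) ctr [566.58 -58.48 118.35] mean [566.51 -58.46 118.4 ] 1238
loose_lid_top 0.59 [269. 146.] 1935 [513.73 133.54 118.56]
cover_handle 0.96 [405. 184.] 22368 [633.28 143.51 248.13]
cover_handle 0.74 [314. 329.] 1118 [ 689.1  -158.75   47.77]
high 1904 [560.    13.35 262.12] [670.39 142.7  419.1 ] [625.29 104.01 315.32] [663.36  14.75 293.19] [560.95 142.39 412.37]
wrist bar n 779 [array([112.2, 115.1, 121.1]), array([12.2, 28.4, 43.1]), array([288.7, 294.2, 296. ])]
cover z [(120, np.float64(nan), np.int64(0)), (160, np.float64(nan), np.int64(0)), (200, np.float64(nan), np.int64(0)), (230, np.float64(nan), np.int64(0))]
top bar n 85 [array([111.1, 117.1, 122.6]), array([-39.8,  -6.8,  33. ]), array([288.3, 293.9, 298.1])]
cover z [(120, np.float64(nan), np.int64(0)), (160, np.float64(nan), np.int64(0)), (200, np.float64(nan), np.int64(0)), (230, np.float64(nan), np.int64(0))]
side bar n 77 [array([107. , 113.8, 120. ]), array([-40.9,   0.3,  40.2]), array([284.9, 291.3, 296.2])]
cover z [(120, np.float64(156.6), np.int64(279)), (160, np.float64(151.2), np.int64(294)), (200, np.float64(146.0), np.int64(286)), (230, np.float64(nan), np.int64(0))]
  return np.nanmean(a, axis, out=out, keepdims=keepdims)
```

View pics/w5.png

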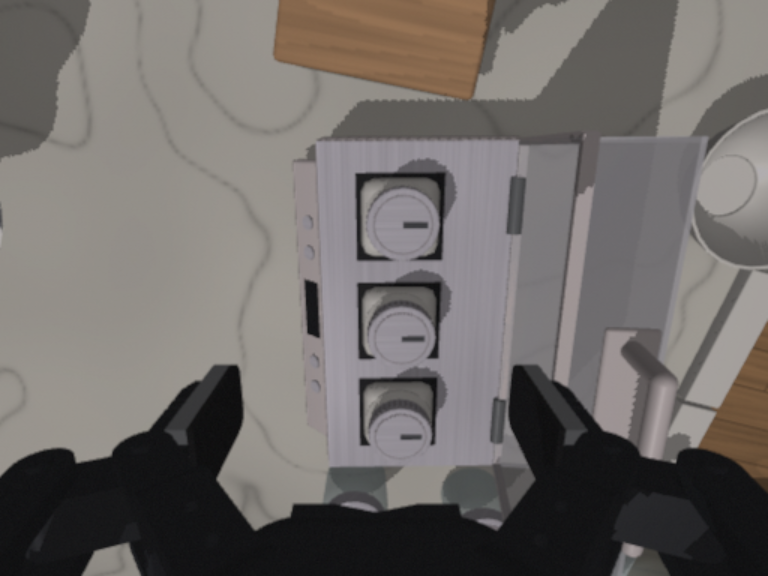

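The lid is home: 118.6 mm against 118.5 and 118.4 mm for the others, and all three ribs at (415,225), (413,338) and (410,437) are parallel. The handle bar (655,420) is at maker X≈116 with its top at z≈295, so θ≈1.45. Moving over the bar and gripping it.

>>> {"op": "arm_command", "data": {
  "motion": [
    {"tx": 5, "ty": -1.5, "tz": 0, "ax": 0, "ay": 0, "az": 0, "gripper": 1},
    {"tx": 10, "ty": -3, "tz": 0, "ax": 0, "ay": 0, "az": 0, "gripper": 1},
    {"tx": 15.8, "ty": -4.5, "tz": 0, "ax": 0, "ay": 0, "az": 0, "gripper": 1},
    {"tx": 15.8, "ty": -4.5, "tz": -2, "ax": 0, "ay": 0, "az": 0, "gripper": 1},
    {"tx": 15.8, "ty": -4.5, "tz": -5, "ax": 0, "ay": 0, "az": 0, "gripper": 1},
    {"tx": 15.8, "ty": -4.5, "tz": -7.3, "ax": 0, "ay": 0, "az": 0, "gripper": 1},
    {"tx": 15.8, "ty": -4.5, "tz": -7.3, "ax": 0, "ay": 0, "az": 0, "gripper": 0.5},
    {"tx": 15.8, "ty": -4.5, "tz": -7.3, "ax": 0, "ay": 0, "az": 0, "gripper": 0.5},
    {"tx": 15.8, "ty": -4.5, "tz": -7.3, "ax": 0, "ay": 0, "az": 0, "gripper": 0.5}
  ]
}}

```text
time: 11.5
tool_pos: [650.9, 65.3, 439.6]
tool_rot: [[-0.26, 0.966, 0.002], [0.966, 0.26, -0.0], [-0.001, 0.002, -1.0]]
contact_force: [0.3, 0.1, -0.4]
width: 0.499
gripper_force: 0.0
```

Run:
```python
from h import *
np.set_printoptions(suppress=True,precision=2)
o=get_obs(); print(o['tool_pos'],o['contact_force'])
p=snapshot('wrist'); save('w6',p)
s=np.array(p['tool_from_camera'])
W=cloud(p,s)  # tool frame
m=(abs(W[...,0])<35)&(abs(W[...,1])<15)&(W[...,2]>135)&(W[...,2]<165)
print(m.sum(), [np.percentile(W[m][:,i],[5,50,95]) for i in range(3)] if m.any() else '')
```

```text
[650.89  65.32 439.58] [ 0.31  0.09 -0.43]
3609 [array([-27.7 ,   5.31,  32.15]), array([-3.74,  1.4 ,  6.81]), array([143.49, 144.89, 147.97])]
```

View pics/w6.png

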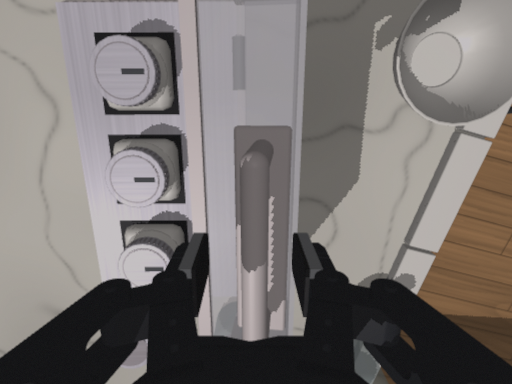

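The bar (256,230) sits between the fingers, within 1.5 mm of centre. I'll raise 4 mm and close.

>>> {"op": "arm_command", "data": {
  "motion": [
    {"tx": 0.1, "ty": 0, "tz": 0.4, "ax": 0, "ay": 0, "az": 0, "gripper": 0.3},
    {"tx": 0.1, "ty": 0, "tz": 0.4, "ax": 0, "ay": 0, "az": 0, "gripper": 0},
    {"tx": 0.1, "ty": 0, "tz": 0.4, "ax": 0, "ay": 0, "az": 0, "gripper": 0},
    {"tx": 0.1, "ty": 0, "tz": 0.4, "ax": 0, "ay": 0, "az": 0, "gripper": 0},
    {"tx": 0.1, "ty": 0, "tz": 0.4, "ax": 0, "ay": 0, "az": 0, "gripper": 0},
    {"tx": 0.1, "ty": 0, "tz": 0.4, "ax": 0, "ay": 0, "az": 0, "gripper": 0}
  ]
}}

```text
time: 12.3
tool_pos: [651.9, 65.3, 443.5]
tool_rot: [[-0.26, 0.966, 0.003], [0.966, 0.26, -0.0], [-0.001, 0.003, -1.0]]
contact_force: [1.2, 0.4, 5.2]
width: 0.117
gripper_force: 58.6
```

```bash
cat > arc.py <<'E'
# rows: TCP shift (cm) from commanded start, with tool tilt phi about maker y (fingers' tops toward robot)
import numpy as np, sys
from scipy.spatial.transform import Rotation as R
x=np.array([.966,.259,0]);y=np.array([-.259,.966,0]);z=np.array([0,0,1.])
B=lambda t:(-210*np.cos(t)+42*np.sin(t))*x+(210*np.sin(t)+42*np.cos(t))*z
t0=float(sys.argv[1]);
def tcp(t): # tilt grows 0 -> 30 deg over the arc
    ph=np.radians(30)*(t0-t)/t0
    return B(t)+R.from_rotvec(-y*ph).apply([0,0,155]),ph
for t in np.linspace(t0,0,31):
    p,ph=tcp(t); s=(p-tcp(t0)[0])/10; r=-np.degrees(ph)*y
    print(round(t,3),s.round(2),r.round(2))
E
python3 arc.py 1.445
```

```text
1.445 [0. 0. 0.] [ 0. -0. -0.]
1.397 [-1.26 -0.34  0.05] [ 0.26 -0.97 -0.  ]
1.349 [-2.51 -0.67  0.04] [ 0.52 -1.93 -0.  ]
1.3 [-3.77 -1.01 -0.02] [ 0.78 -2.9  -0.  ]
1.252 [-5.02 -1.35 -0.14] [ 1.04 -3.86 -0.  ]
1.204 [-6.27 -1.68 -0.31] [ 1.3  -4.83 -0.  ]
1.156 [-7.51 -2.01 -0.53] [ 1.55 -5.8  -0.  ]
1.108 [-8.73 -2.34 -0.81] [ 1.81 -6.76 -0.  ]
1.06 [-9.95 -2.67 -1.14] [ 2.07 -7.73 -0.  ]
1.012 [-11.15  -2.99  -1.52] [ 2.33 -8.69 -0.  ]
0.963 [-12.33  -3.31  -1.96] [ 2.59 -9.66 -0.  ]
0.915 [-13.49  -3.62  -2.44] [  2.85 -10.63  -0.  ]
0.867 [-14.63  -3.92  -2.97] [  3.11 -11.59  -0.  ]
0.819 [-15.74  -4.22  -3.55] [  3.37 -12.56  -0.  ]
0.771 [-16.83  -4.51  -4.18] [  3.63 -13.52  -0.  ]
0.722 [-17.89  -4.8   -4.85] [  3.88 -14.49  -0.  ]
0.674 [-18.92  -5.07  -5.57] [  4.14 -15.46  -0.  ]
0.626 [-19.92  -5.34  -6.33] [  4.4  -16.42  -0.  ]
0.578 [-20.88  -5.6   -7.13] [  4.66 -17.39  -0.  ]
0.53 [-21.81  -5.85  -7.97] [  4.92 -18.35  -0.  ]
0.482 [-22.7   -6.09  -8.85] [  5.18 -19.32  -0.  ]
0.434 [-23.55  -6.31  -9.76] [  5.44 -20.29  -0.  ]
0.385 [-24.36  -6.53 -10.7 ] [  5.7  -21.25  -0.  ]
0.337 [-25.13  -6.74 -11.68] [  5.96 -22.22  -0.  ]
0.289 [-25.86  -6.93 -12.69] [  6.22 -23.18  -0.  ]
0.241 [-26.54  -7.12 -13.73] [  6.48 -24.15  -0.  ]
0.193 [-27.18  -7.29 -14.79] [  6.73 -25.12  -0.  ]
0.145 [-27.77  -7.45 -15.87] [  6.99 -26.08  -0.  ]
0.096 [-28.31  -7.59 -16.98] [  7.25 -27.05  -0.  ]
0.048 [-28.81  -7.72 -18.1 ] [  7.51 -28.01  -0.  ]
0.0 [-29.25  -7.84 -19.24] [  7.77 -28.98  -0.  ]
```

>>> {"op": "arm_command", "data": {
  "motion": [
    {"tx": -1.26, "ty": -0.34, "tz": 0.05, "ax": 0.26, "ay": -0.97, "az": 0, "gripper": 0},
    {"tx": -2.51, "ty": -0.67, "tz": 0.04, "ax": 0.52, "ay": -1.93, "az": 0, "gripper": 0},
    {"tx": -3.77, "ty": -1.01, "tz": -0.02, "ax": 0.78, "ay": -2.9, "az": 0, "gripper": 0},
    {"tx": -5.02, "ty": -1.35, "tz": -0.14, "ax": 1.04, "ay": -3.86, "az": 0, "gripper": 0},
    {"tx": -6.27, "ty": -1.68, "tz": -0.31, "ax": 1.3, "ay": -4.83, "az": 0, "gripper": 0},
    {"tx": -7.51, "ty": -2.01, "tz": -0.53, "ax": 1.55, "ay": -5.8, "az": 0, "gripper": 0},
    {"tx": -8.73, "ty": -2.34, "tz": -0.81, "ax": 1.81, "ay": -6.76, "az": 0, "gripper": 0},
    {"tx": -9.95, "ty": -2.67, "tz": -1.14, "ax": 2.07, "ay": -7.73, "az": 0, "gripper": 0},
    {"tx": -9.95, "ty": -2.67, "tz": -1.14, "ax": 2.07, "ay": -7.73, "az": 0, "gripper": 0}
  ]
}}

```text
time: 13.42
tool_pos: [552.1, 38.3, 432.9]
tool_rot: [[-0.26, 0.956, 0.139], [0.966, 0.257, 0.035], [-0.002, 0.143, -0.99]]
contact_force: [-1.1, -0.5, 8.9]
width: 0.111
gripper_force: 59.2
```

>>> {"op": "arm_command", "data": {
  "motion": [
    {"tx": -1.2, "ty": -0.32, "tz": -0.38, "ax": 0.26, "ay": -0.96, "az": 0, "gripper": 0},
    {"tx": -2.38, "ty": -0.64, "tz": -0.82, "ax": 0.52, "ay": -1.93, "az": 0, "gripper": 0},
    {"tx": -3.54, "ty": -0.95, "tz": -1.3, "ax": 0.78, "ay": -2.9, "az": 0, "gripper": 0},
    {"tx": -4.68, "ty": -1.25, "tz": -1.83, "ax": 1.04, "ay": -3.86, "az": 0, "gripper": 0},
    {"tx": -5.79, "ty": -1.55, "tz": -2.41, "ax": 1.3, "ay": -4.83, "az": 0, "gripper": 0},
    {"tx": -6.88, "ty": -1.84, "tz": -3.04, "ax": 1.56, "ay": -5.79, "az": 0, "gripper": 0},
    {"tx": -7.94, "ty": -2.13, "tz": -3.71, "ax": 1.81, "ay": -6.76, "az": 0, "gripper": 0},
    {"tx": -8.97, "ty": -2.4, "tz": -4.43, "ax": 2.07, "ay": -7.73, "az": 0, "gripper": 0},
    {"tx": -9.97, "ty": -2.67, "tz": -5.19, "ax": 2.33, "ay": -8.69, "az": 0, "gripper": 0},
    {"tx": -10.93, "ty": -2.93, "tz": -5.99, "ax": 2.59, "ay": -9.66, "az": 0, "gripper": 0}
  ]
}}

```text
time: 14.68
tool_pos: [443.1, 8.8, 371.2]
tool_rot: [[-0.259, 0.917, 0.303], [0.966, 0.247, 0.078], [-0.003, 0.313, -0.95]]
contact_force: [3.8, -1.4, -0.7]
width: 0.116
gripper_force: 62.4
```

Run:
```python
from h import *
np.set_printoptions(suppress=True,precision=2)
o=get_obs(); R=np.array(o['tool_rot']); g=np.array(o['tool_pos'])+R[:,2]*155
h=np.array([539.5+96.6,34.8+25.9,75]); d=g-h; x=np.array([.966,.259,0])
print(o['contact_force'],g, 'r',np.hypot(d@x,d[2]),'theta',np.arctan2(d[2],-d@x)-np.arctan2(42,210),'lat',d@[-.259,.966,0],o['joints'])
```

```text
[ 3.85 -1.41 -0.74] [490.05  20.93 223.92] r 212.357559205414 theta 0.5798103306277312 lat -0.593308109552455 [-0.31 -0.28  2.1   0.19  1.06 -0.64]
```

Tracking the arc well, with θ≈0.58 and small forces. Continuing.

>>> {"op": "arm_command", "data": {
  "motion": [
    {"tx": -0.93, "ty": -0.25, "tz": -0.84, "ax": 0.26, "ay": -0.96, "az": 0, "gripper": 0},
    {"tx": -1.82, "ty": -0.49, "tz": -1.72, "ax": 0.52, "ay": -1.93, "az": 0, "gripper": 0},
    {"tx": -2.67, "ty": -0.71, "tz": -2.63, "ax": 0.78, "ay": -2.9, "az": 0, "gripper": 0},
    {"tx": -3.48, "ty": -0.93, "tz": -3.57, "ax": 1.04, "ay": -3.86, "az": 0, "gripper": 0},
    {"tx": -4.25, "ty": -1.14, "tz": -4.55, "ax": 1.3, "ay": -4.83, "az": 0, "gripper": 0},
    {"tx": -4.98, "ty": -1.33, "tz": -5.56, "ax": 1.56, "ay": -5.79, "az": 0, "gripper": 0},
    {"tx": -5.66, "ty": -1.52, "tz": -6.6, "ax": 1.82, "ay": -6.76, "az": 0, "gripper": 0},
    {"tx": -6.3, "ty": -1.69, "tz": -7.66, "ax": 2.07, "ay": -7.73, "az": 0, "gripper": 0},
    {"tx": -6.89, "ty": -1.85, "tz": -8.74, "ax": 2.33, "ay": -8.69, "az": 0, "gripper": 0},
    {"tx": -6.89, "ty": -1.85, "tz": -8.74, "ax": 2.33, "ay": -8.69, "az": 0, "gripper": 0}
  ]
}}

```text
time: 15.92
tool_pos: [373.7, -9.8, 282.5]
tool_rot: [[-0.258, 0.86, 0.44], [0.966, 0.231, 0.115], [-0.002, 0.455, -0.891]]
contact_force: [4.9, -5.6, -3.8]
width: 0.115
gripper_force: 60.7
```

```bash
cat > th.py <<'E'
from h import *
np.set_printoptions(suppress=True,precision=2)
o=get_obs(); R=np.array(o['tool_rot']); g=np.array(o['tool_pos'])+R[:,2]*155
h=np.array([539.5+96.6,34.8+25.9,75]); d=g-h; x=np.array([.966,.259,0])
print(o['contact_force'],g, 'r',np.hypot(d@x,d[2]),'theta',np.arctan2(d[2],-d@x)-np.arctan2(42,210),'lat',d@[-.259,.966,0],o['joints'])
E
python3 th.py
```

```text
[ 4.86 -5.57 -3.83] [441.86   8.05 144.48] r 212.9268421714283 theta 0.13502216880549225 lat -0.5494072894585658 [-0.47 -0.45  2.42  0.41  0.85 -0.95]
```

>>> {"op": "arm_command", "data": {
  "motion": [
    {"tx": -0.28, "ty": -0.07, "tz": -0.55, "ax": 0.13, "ay": -0.48, "az": 0, "gripper": 0},
    {"tx": -0.54, "ty": -0.14, "tz": -1.11, "ax": 0.26, "ay": -0.97, "az": 0, "gripper": 0},
    {"tx": -0.8, "ty": -0.21, "tz": -1.67, "ax": 0.39, "ay": -1.45, "az": 0, "gripper": 0},
    {"tx": -1.04, "ty": -0.27, "tz": -2.23, "ax": 0.52, "ay": -1.93, "az": 0, "gripper": 0},
    {"tx": -1.2, "ty": -0.32, "tz": -2.6, "ax": 0.61, "ay": -2.25, "az": 0, "gripper": 0},
    {"tx": -1.36, "ty": -0.36, "tz": -3, "ax": 0.7, "ay": -2.58, "az": 0, "gripper": 0},
    {"tx": -1.36, "ty": -0.36, "tz": -3, "ax": 0.7, "ay": -2.58, "az": 0, "gripper": 0}
  ]
}}

```text
time: 16.8
tool_pos: [360.6, -13.4, 253.5]
tool_rot: [[-0.258, 0.838, 0.481], [0.966, 0.225, 0.126], [-0.002, 0.497, -0.868]]
contact_force: [4.5, -4.2, -1.6]
width: 0.116
gripper_force: 60.9
```

```bash
python3 th.py
```

```text
[ 4.54 -4.2  -1.62] [435.18   6.2  119.03] r 212.80521294633934 theta 0.01100302356846819 lat -0.6132040263022279 [-0.51 -0.45  2.49  0.51  0.78 -1.09]
```

Nearly closed. Easing down in 1 mm steps until it makes contact.

>>> {"op": "arm_command", "data": {
  "motion": [
    {"tx": -0.05, "ty": -0.01, "tz": -0.1, "ax": 0, "ay": 0, "az": 0, "gripper": 0},
    {"tx": -0.07, "ty": -0.02, "tz": -0.2, "ax": 0, "ay": 0, "az": 0, "gripper": 0},
    {"tx": -0.1, "ty": -0.02, "tz": -0.3, "ax": 0, "ay": 0, "az": 0, "gripper": 0},
    {"tx": -0.1, "ty": -0.02, "tz": -0.3, "ax": 0, "ay": 0, "az": 0, "gripper": 0}
  ]
}}

```text
time: 17.3
tool_pos: [360.2, -13.5, 251.5]
tool_rot: [[-0.258, 0.837, 0.482], [0.966, 0.225, 0.127], [-0.003, 0.498, -0.867]]
contact_force: [1.5, -3.3, 5.3]
width: 0.114
gripper_force: 61.8
```

```bash
python3 th.py
```

```text
[ 1.49 -3.31  5.33] [434.85   6.08 117.09] r 212.7598411237392 theta 0.0017606882296172244 lat -0.6382913698045397 [-0.52 -0.45  2.49  0.52  0.78 -1.09]
```

>>> {"op": "arm_command", "data": {
  "motion": [
    {"tx": 0, "ty": 0, "tz": -0.1, "ax": 0, "ay": 0, "az": 0, "gripper": 0},
    {"tx": 0, "ty": 0, "tz": -0.2, "ax": 0, "ay": 0, "az": 0, "gripper": 0},
    {"tx": 0, "ty": 0, "tz": -0.2, "ax": 0, "ay": 0, "az": 0, "gripper": 0}
  ]
}}

```text
time: 17.68
tool_pos: [360.5, -13.6, 250.7]
tool_rot: [[-0.261, 0.837, 0.481], [0.965, 0.228, 0.128], [-0.003, 0.498, -0.867]]
contact_force: [-13.8, -2.7, 22.9]
width: 0.117
gripper_force: 65.1
```

```bash
python3 th.py
```

```text
[-13.83  -2.74  22.9 ] [435.11   6.17 116.29] r 212.33504151210386 theta -0.0016902792888093265 lat -0.6141570705119357 [-0.52 -0.44  2.49  0.52  0.77 -1.1 ]
```

The cover is seated: z has stopped and force rose to 23 N. I'll relieve the load, open the fingers slightly and back out along the tool axis.

>>> {"op": "arm_command", "data": {
  "motion": [
    {"tx": 0, "ty": 0, "tz": 0.15, "ax": 0, "ay": 0, "az": 0, "gripper": 0},
    {"tx": 0, "ty": 0, "tz": 0.15, "ax": 0, "ay": 0, "az": 0, "gripper": 0.35},
    {"tx": 0, "ty": 0, "tz": 0.15, "ax": 0, "ay": 0, "az": 0, "gripper": 0.35},
    {"tx": 0, "ty": 0, "tz": 0.15, "ax": 0, "ay": 0, "az": 0, "gripper": 0.35},
    {"tx": -0.5, "ty": -0.13, "tz": 1, "ax": 0, "ay": 0, "az": 0, "gripper": 0.35},
    {"tx": -1.4, "ty": -0.4, "tz": 2.6, "ax": 0, "ay": 0, "az": 0, "gripper": 0.35},
    {"tx": -2.9, "ty": -0.8, "tz": 5.2, "ax": 0, "ay": 0, "az": 0, "gripper": 0.35},
    {"tx": -4.3, "ty": -1.2, "tz": 8.7, "ax": 0, "ay": 0, "az": 0, "gripper": 0.35},
    {"tx": -4.3, "ty": -1.2, "tz": 13, "ax": 0, "ay": 0, "az": 0, "gripper": 0.35},
    {"tx": -4.3, "ty": -1.2, "tz": 13, "ax": 0, "ay": 0, "az": 0, "gripper": 0.35}
  ]
}}

```text
time: 18.92
tool_pos: [316.8, -25.4, 381.8]
tool_rot: [[-0.26, 0.836, 0.483], [0.966, 0.228, 0.125], [-0.006, 0.499, -0.866]]
contact_force: [-0.2, 0.3, 0.2]
width: 0.352
gripper_force: 0.0
```

Run:
```python
from h import *
o=get_obs(); print(o['tool_pos'],o['contact_force'],o['joints'])
a=snapshot('side'); b=snapshot('top'); w=snapshot('wrist')
W=cloud(w,ext(w,o)); c=np.array([539.5,34.8])
for P in (W,cloud(a,ext(a)),cloud(b,ext(b))):
    X=(P[...,:2]-c)@[.966,.259];Y=(P[...,:2]-c)@[-.259,.966];Z=P[...,2]
    m=(abs(Y)<40)&(X<-100)&(X>-125)&(Z>80)&(Z<200)
    k=(abs(Y)<150)&(X<80)&(X>-60)&(Z>100)&(Z<220)
    print('bar top',m.sum(),np.percentile(Z[m],[50,95]) if m.any() else '','hood top',np.percentile(Z[k],[5,50,95]) if k.any() else '')
cv2.imwrite('pics/f.png',np.vstack([np.hstack([a['frame'][100:300,100:400],b['frame'][80:280,100:400]]),cv2.resize(w['frame'],(600,400))])[:,:,::-1])
```

```text
[316.83739534 -25.44257579 381.80633463] [-0.1794742   0.25286972  0.15834268] [-0.65051281 -0.85786309  2.44097584  0.42643228  1.24511702 -0.98856852]
bar top 1211 [127.59980617 129.23035511] hood top [142.00034679 143.15986313 144.28697498]
bar top 69 [121.12278854 125.88948872] hood top [134.32828322 137.79878203 141.42510271]
bar top 51 [121.01501284 126.89434835] hood top [130.97732638 136.83016446 142.99049826]
```

View pics/f.png

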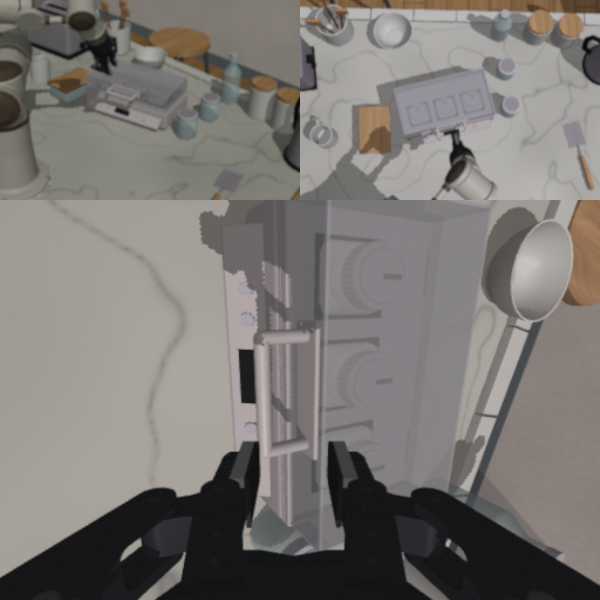

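The picture shows the cover closed on the deck: the hood top is level, at 137 mm in the side and top cameras (75+62 mm). The gripper at (290,490) is clear of the handle, and the bystanders are where they were. Handing in.

```bash
python3 -c "
from bench import finish_job; print(finish_job())"
```

```text
the job is handed in; nothing more can be done
None
```

I screwed the loose lid down to its stop, then lowered the cover by its handle until it was fully closed, and handed the job in at about 19 s of the 61 s allowed; the hand-in returned no verdict.

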